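# Rock a cast cover on the surface plate, then load it or reject it

## Task

Take one of the two covers out of the rack, lay it gently on its lands on the granite surface plate, let go of it and press down on its corners to feel whether it rocks. If it sits firm, lay it upper side up in the screwdriving nest with its notch over the locating pin, flat on the deck; if it rocks, put it in the blue reject bin beside the robot. Leave the other cover standing in the rack and everything else on the bench where it is.

Things in the scene. Friction and masses are not known exactly. Their poses are not given: they have to be found in the camera images.
- rack: black rack, fixed: a base board 150 (x) x 170 (y) x 12 thick with two combs at y = -45 and +45, each 14 wide and 30 high above the board, slots 10 wide every 20 in x. Origin at the centre of its underside, z up. Two covers stand in it on a long edge, length along y and centred at y = 0, upper (ribbed) side facing +x, lands facing -x, notched end at +y; the other three slots are empty.
- slot_near (a point): bottom centre of an occupied slot, 12 above the bench, 40 to the rack's -x side of its centre; axes as the rack's. The cover's 8 thick plate is centred on it, its top edge 64 above it. Both covers look the same: bare grey aluminium, 0.2 kg, 150 x 64 x 8 plus four lands 8 x 8 x 3 under the corners, centred 7 from the edges (11 in all); upper side flat; a notch 13 wide, 18 deep in one short end.
- slot_far (a point): the same for the other occupied slot, 40 to the rack's +x side. One of the two covers is good, the other warped; which is where changes from run to run and cannot be seen.
- granite: dark granite surface plate, 200 x 200, top 50 above the bench, fixed; origin at the centre of its underside. On it a good cover stands firm on all four lands. The warped one stands on two diagonally opposite lands and the two others stop 2.5 short, so it rocks about that diagonal almost without force.
- granite_top (a point): centre of the surface plate's top face, 50 above the bench, axes along its sides. A high corner of the warped cover sinks under a light press until its land touches, and the opposite one rises; let go, it may stay or come back. Pressed home, the upper side of a sinking corner is 2 to 2.5 lower than that of the corners it stands on; on a good cover all four are level.
- nest: dark anodised screwdriving nest, fixed: a base 110 (x) x 190 (y) x 15 thick. On its deck four steel guide blocks, 9 high, 26 long, centred at y = -50 and +50, leave a channel 68 wide between x = -34 and +34; the sides are open over the middle 74 for the fingers. A steel end stop, 9 high, has its face at y = -77. Origin at the centre of its underside, z up.
- nest_seat (a point): centre of the nest's deck, 15 above the bench, axes as the nest's: a loaded cover's centre lies over it, its lands on the deck, its notched end towards +y.
- nest_pin (a point): top of the nest's locating pin, 63.5 from the seat's centre along the nest's +y, on its centre line: 9 in diameter, straight for 12 above the deck, then a chamfered tip up to 16. A centred cover has 2 of play every way.
- bin_floor (a point): centre of the inner floor of the open blue reject bin (fixed, 180 in x, 220 in y, 70 high over all, walls 4), 4 above the bench; axes along its sides. A rejected cover may lie in it any way.
- screwdriver: a screwdriver lying between the surface plate and the nest; leave alone.
- tape: a roll of tape, 84 across and 48 high, standing flat beyond the rack; leave alone.
- brush: a bench brush lying between the robot and the surface plate; leave alone.
- caliper: a caliper lying behind the surface plate; leave alone.
- cleaner: a bottle, 150 high, to the right of the nest; leave alone.

How it is judged (in metres and radians):
On the way, in this order (a step that is already met when the one before it is completed fails the run):
1. a cover lies lands down on the surface plate, let go and at rest (((x of cover_a_mid in the frame of granite_top between -0.095 and 0.095 m and y of cover_a_mid in the frame of granite_top between -0.095 and 0.095 m and z of cover_a_mid in the frame of granite_top between 0.0035 and 0.0115 m and angle between cover_a's own x axis and vertical below 0.15 rad and contact force between the fingers and cover_a below 0.05 N and linear speed of cover_a below 0.02 m/s and angular speed of cover_a below 0.2 rad/s) or (x of cover_b_mid in the frame of granite_top between -0.095 and 0.095 m and y of cover_b_mid in the frame of granite_top between -0.095 and 0.095 m and z of cover_b_mid in the frame of granite_top between 0.0035 and 0.0115 m and angle between cover_b's own x axis and vertical below 0.15 rad and contact force between the fingers and cover_b below 0.05 N and linear speed of cover_b below 0.02 m/s and angular speed of cover_b below 0.2 rad/s))), for 0.2 s.
2. that cover is pressed down by the fingers on one of its corner quarters while it lies on the surface plate (((x of cover_a_mid in the frame of granite_top between -0.095 and 0.095 m and y of cover_a_mid in the frame of granite_top between -0.095 and 0.095 m and z of cover_a_mid in the frame of granite_top between 0.0035 and 0.0115 m and angle between cover_a's own x axis and vertical below 0.15 rad and contact force between cover_a and granite above 4 N and (contact force between the fingers and cover_a_c1 above 1.5 N or contact force between the fingers and cover_a_c2 above 1.5 N or contact force between the fingers and cover_a_c3 above 1.5 N or contact force between the fingers and cover_a_c4 above 1.5 N)) or (x of cover_b_mid in the frame of granite_top between -0.095 and 0.095 m and y of cover_b_mid in the frame of granite_top between -0.095 and 0.095 m and z of cover_b_mid in the frame of granite_top between 0.0035 and 0.0115 m and angle between cover_b's own x axis and vertical below 0.15 rad and contact force between cover_b and granite above 4 N and (contact force between the fingers and cover_b_c1 above 1.5 N or contact force between the fingers and cover_b_c2 above 1.5 N or contact force between the fingers and cover_b_c3 above 1.5 N or contact force between the fingers and cover_b_c4 above 1.5 N)))), for 0.05 s.
At the end, for the whole second after the job is handed in: Good cover: upper side up in the nest, flat on the deck, notch on the pin, centre within 4 mm and 0.06 rad of the seat. Or warped cover: in the reject bin. The other cover still stands in the rack (moved under 20 mm); the cover is let go and at rest (((x of cover_a_mid in the frame of nest_seat between -0.004 and 0.004 m and y of cover_a_mid in the frame of nest_seat between -0.004 and 0.004 m and z of cover_a_mid in the frame of nest_seat between 0.004 and 0.01 m and angle between cover_a's own x axis and vertical below 0.04 rad and angle between the y axis of cover_a and the y axis of nest, either way round below 0.06 rad and y of cover_a_notch in the frame of nest_seat above 0.05 m and contact force between the fingers and cover_a below 0.05 N and linear speed of cover_a below 0.02 m/s and angular speed of cover_a below 0.2 rad/s and distance of cover_b_mid from where it was at the start of the episode below 0.02 m and angle between cover_b's own z axis and vertical below 0.25 rad) or (x of cover_b_mid in the frame of bin_floor between -0.085 and 0.085 m and y of cover_b_mid in the frame of bin_floor between -0.105 and 0.105 m and z of cover_b_mid in the frame of bin_floor between 0 and 0.064 m and contact force between the fingers and cover_b below 0.05 N and linear speed of cover_b below 0.02 m/s and angular speed of cover_b below 0.2 rad/s and distance of cover_a_mid from where it was at the start of the episode below 0.02 m and angle between cover_a's own z axis and vertical below 0.25 rad))); the robot touches nothing.
It fails at once if another thing on the bench is pushed more than 30 mm (distance of any of screwdriver, tape, brush, caliper, cleaner from where it was at the start of the episode above 0.03 m).
It fails at once if the cover is let slap down on the surface plate (it turns faster than 13 rad/s there, as when an edge drops over 20 mm) ((horizontal distance between cover_a_mid and granite_top below 0.12 m and angular speed of cover_a above 13 rad/s) or (horizontal distance between cover_b_mid and granite_top below 0.12 m and angular speed of cover_b above 13 rad/s)).
It also fails if it takes over 72 s, if anything falls off the work surface, if the arm or the gripper's body presses on something with over 40 N, if the wrist force passes 120 N, or if a joint passes its speed limit or range.

## Robot

A 6-joint arm with a two-finger parallel gripper is mounted at the origin on the work surface. World frame = base frame: x ahead of the robot, y to its left, z up, the work surface at z = 0. Lengths are in mm, angles in rad, forces in N, time in s.
With the tool pointing down it reaches from about 275 to 750 mm from the base axis. Payload 10.2 kg.
Tool frame: the origin (TCP) lies between the finger pads; the fingertips stand 17 mm ahead of it and the grasp point (between the pads) lies 2 mm behind it (tips_ahead is the distance from the TCP to the fingertips, in mm); z points along the fingers, y is the line along which they close (so a half turn about z gives the same grasp; the last joint's range is limited). The gripper opens to 85 mm and grips with 20 to 120 N. Pads are 22 mm wide; open, the fingers measure 114 mm over their backs; the gripper's body (76 mm by 85 mm) begins 54 mm behind the grasp point. The pads swing forward as they close: fully open they stand 13 mm farther back than shut.
Start: joints at [0.89, 0.313, 1.498, -0, 1.331, -0.223], TCP at [232.05, 470.939, 225.594] pointing down, gripper open.
Joint ranges: [-2.94, 2.94], [-0.97, 2.17], [0.19, 2.56], [-1.23, 4.37], [0.02, 3.11], [-2.88, 2.88]. Speed limits (rad/s): [2.39, 2.39, 3.01, 3.14, 3.14, 3.14].

## Interface

Orientations are given as a unit quaternion [w, x, y, z].
In Python, from rig import sense, capture, finish_job, boxes_of, tips_ahead gives the robot as it stands.
- The arm moves only by the tool drive_tool, never from a script. Its argument "commands" is text: rows parted by semicolons, each of 7 numbers parted by spaces: the shift along the world's x, y, z in units of 0.1 m (1.0 is 0.1 m), then the turn, a rotation vector about the world's x, y, z in units of pi/4 rad (1.0 is pi/4 rad), then the opening in per cent of the stroke, from 0 (shut) to 100 (fully open). A call has 1 to 20 rows; each row shifts and turns the commanded pose from where the row before left it; what a row does not reach is not made up. A row lasts 1/12 s, in which the tool goes at most 41.7 mm and 7.16 degrees, less where a joint would pass 70% of its speed; a pose out of reach is approached as far as the arm can. A call with a number of a shift or a turn outside -1 to 1 is refused whole. A call with a gripper value outside its range is refused whole. The fingers move at their own pace and stop on an object; "force" is the grip in N (left out, the last holds). Time passes only in rows, so rows that do not move let the fingers close. It gives the time, the measured TCP pose, the force, the opening and the grip force at its end, in the units of the state.
- sense(): the state, without advancing time (a new reading comes with each control period).
- capture(name): name is "scene" or "top" or "wrist"; returns a dict with "pixels" (384x512x3 uint8, blue, green, red), "fov_y" (degrees; the focal length in pixels is half the picture's height over the tangent of half this angle, whatever the lens; pixels are square), "cx", "cy" (the principal point, pixels), "position" and "attitude" of the camera in the world; the wrist camera has in their place "tool_from_camera" (4x4, takes a point from camera to tool coordinates, whose origin is the TCP and whose axes are the flange's). Camera axes: x right, y down, z forward; pixel columns grow to the right and rows downward; lengths in mm; the calibration is good to about 2 mm. The wrist camera is an equidistant fisheye: a pixel r from the principal point sees the ray r / f radians off the axis. A picture is of the moment at which its call begins: read the wrist's pose just before it. There is no depth.
- finish_job(): hands the job in; it is judged then, once.
Trained networks look in a picture, given as the dict that the camera call returned (one of the last four; its "shot" number tells which), for a name from the list of things; names that differ only in an ending like _2 or _b are one class to them, and where a whole thing is asked for, a point or a joint stands for the part that bears it (a point fixed in the world has none). Each returns a list of dicts, best first, with "confidence" (0 to 1); they miss things now and then, are a little off and sometimes report something else, mostly with a low value. They report only what shows in the picture. A call takes as long as a camera call.
- boxes_of(picture, name): "position" ([column, row] in pixels, amid what is visible of it).
The state is a dict: "time_s": time; "joints": joint angles; "dq": joint speeds; "tau": joint torques, N m; "eef_pos": TCP position; "ee_rot": TCP orientation; "force": force on the tool from outside, world axes, zero at the start; "wrist_torque": the same for the moment, N m; "grip_width": opening from 0.0 (shut) to 1.0 (fully open); "grip_force": force on a finger pad.
Only numpy, scipy, OpenCV 4.12 (cv2) and the standard library are available. Lean on these libraries where they do the work, as an engineer would, in place of code of your own. Each camera call takes 0.05 s, during which the arm holds its last target. There are 200 camera calls.

## Working session

There is one attempt and no reset: what is moved stays moved. The work goes in short steps, Python scripts to look and compute and a tool call to move; the robot and the scene stay as the last step left them, time stands still between calls to the robot, and variables do not carry over. Pictures are saved under pics/ and viewed, at most 10 in all, crops included, and the job is handed in when it is done.

Besides the shell and the picture viewer there is one more tool, called as name(argument=value, ...) on one line, values as JSON. drive_tool: Moves the arm, as the interface text tells. Shifts and turns lie within -1 to 1; 1 stands for 0.1 m of shift or pi/4 rad of turn. Its arguments: {"type":"object","properties":{"commands":{"type":"string"},"force":{"type":"number"}},"required":["commands"]}

```bash
mkdir -p pics; ls; cat > h.py <<'E'
import numpy as np, cv2
from scipy.spatial.transform import Rotation as R
from rig import sense, capture, finish_job, boxes_of, tips_ahead
def rot(a):
    a=np.array(a,float)
    return a if a.shape==(3,3) else R.from_quat(a,scalar_first=True).as_matrix()
def cam(p,s=None):
    if 'tool_from_camera' in p:
        T=np.array(p['tool_from_camera']); Rt=rot(s['ee_rot'])
        return Rt@T[:3,:3], Rt@T[:3,3]+np.array(s['eef_pos'])
    return rot(p['attitude']), np.array(p['position'],float)
def foc(p): return p['pixels'].shape[0]/2/np.tan(np.radians(p['fov_y'])/2)
def pix2z(p,uv,z,s=None):
    Rc,c=cam(p,s); f=foc(p); d=np.array([uv[0]-p['cx'],uv[1]-p['cy']])
    if s is None: v=np.array([d[0]/f,d[1]/f,1])
    else:
        r=np.hypot(*d); t=r/f; v=np.array([*(d/max(r,1e-9)*np.sin(t)),np.cos(t)])
    v=Rc@v; return c+v*(z-c[2])/v[2]
def proj(p,X,s=None):
    Rc,c=cam(p,s); f=foc(p); v=Rc.T@(np.array(X,float)-c)
    if s is None: return np.array([p['cx']+f*v[0]/v[2],p['cy']+f*v[1]/v[2]])
    r=np.hypot(v[0],v[1]); t=np.arctan2(r,v[2]); return np.array([p['cx'],p['cy']])+f*t*v[:2]/max(r,1e-9)
E
python3 - <<'E'
from h import *
s=sense(); print(s['eef_pos'],s['ee_rot'],s['time_s'],s['force'],tips_ahead)
for n in ['top','scene']:
    p=capture(n); cv2.imwrite(f'pics/{n}0.png',p['pixels']); print(n,p['fov_y'],p['position'],np.round(p['attitude'],3))
    for k,z in [('rack',20),('slot_near',44),('slot_far',44),('granite',50),('nest',15),('nest_pin',31),('bin_floor',4),('screwdriver',10),('tape',48),('brush',20),('caliper',5),('cleaner',75)]:
        b=boxes_of(p,k)
        print(k,[(np.round(x['position']).tolist(),round(x['confidence'],2),np.round(pix2z(p,x['position'],z)).tolist()) for x in b[:2]])
E
```

```text
pics
[231.87984576 470.71007754 225.02484459] [-2.95267310e-04  2.26914084e-01  9.73914550e-01 -5.99881221e-04] 0.0 [-0.55344747  0.34667487 -0.35378366] 17.0
top 43.45614314789046 [ 330.80347241  -63.71743192 1249.96365671] [ 0.076 -0.701  0.707 -0.057]
rack [([121.0, 225.0], 0.78, [480.0, 313.0, 20.0])]
slot_near [([126.0, 227.0], 0.76, [473.0, 292.0, 44.0])]
slot_far [([123.0, 228.0], 0.84, [469.0, 300.0, 44.0]), ([401.0, 275.0], 0.52, [349.0, -392.0, 44.0])]
granite []
nest []
nest_pin [([335.0, 172.0], 0.73, [612.0, -242.0, 31.0])]
bin_floor [([402.0, 276.0], 0.85, [347.0, -404.0, 4.0])]
screwdriver [([293.0, 220.0], 0.89, [491.0, -131.0, 10.0])]
tape [([130.0, 147.0], 0.73, [680.0, 289.0, 48.0])]
brush [([214.0, 268.0], 0.71, [368.0, 71.0, 20.0])]
caliper [([263.0, 133.0], 0.92, [727.0, -57.0, 5.0]), ([135.0, 146.0], 0.35, [694.0, 290.0, 5.0])]
cleaner [([126.0, 227.0], 0.69, [467.0, 283.0, 75.0]), ([425.0, 166.0], 0.65, [613.0, -457.0, 75.0])]
scene 55.92179633372727 [1448.4009224    46.45492984  795.71892562] [-0.288  0.604  0.669 -0.323]
rack [([360.0, 210.0], 0.76, [543.0, 301.0, 20.0])]
slot_near [([363.0, 212.0], 0.77, [580.0, 300.0, 44.0])]
slot_far [([362.0, 209.0], 0.78, [566.0, 299.0, 44.0])]
granite [([266.0, 212.0], 0.95, [616.0, 0.0, 50.0])]
nest [([192.0, 220.0], 0.57, [638.0, -232.0, 15.0])]
nest_pin [([188.0, 216.0], 0.58, [637.0, -242.0, 31.0])]
bin_floor [([170.0, 161.0], 0.64, [305.0, -400.0, 4.0])]
screwdriver [([294.0, 176.0], 0.63, [361.0, 85.0, 10.0]), ([231.0, 194.0], 0.51, [493.0, -129.0, 10.0])]
tape [([364.0, 232.0], 0.8, [673.0, 290.0, 48.0])]
brush [([292.0, 178.0], 0.85, [392.0, 79.0, 20.0]), ([191.0, 218.0], 0.61, [634.0, -235.0, 20.0])]
caliper [([188.0, 216.0], 0.52, [611.0, -250.0, 5.0])]
cleaner [([117.0, 202.0], 0.97, [642.0, -460.0, 75.0])]
```

```bash
python3 -c "
import cv2
p=cv2.imread('pics/top0.png')
cv2.imwrite('pics/top0b.png',cv2.resize(p[90:350,60:460],None,fx=2,fy=2,interpolation=cv2.INTER_CUBIC))"
```

```text
(no output)
```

View pics/top0b.png

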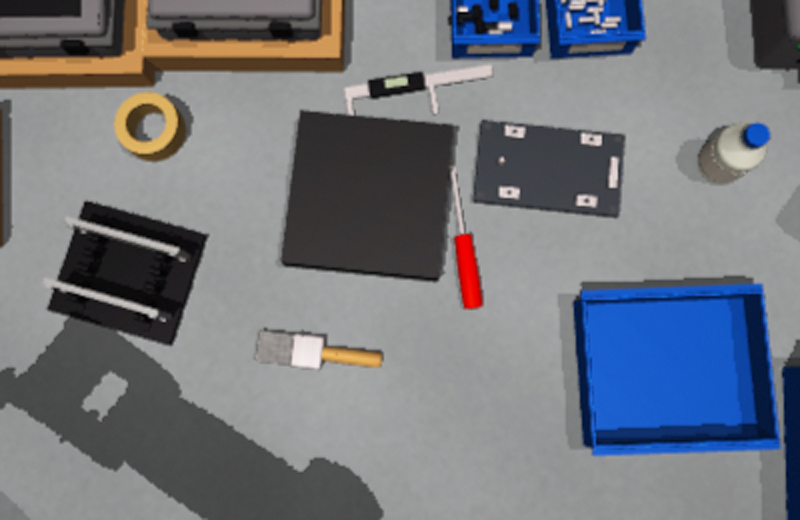

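```bash
python3 - <<'E'
from h import *
p=capture('top')
def W(q,z): return pix2z(p,[q[0]/2+60,q[1]/2+90],z)[:2]
def show(n,c,z):
    c=np.array([W(q,z) for q in c]); e=c[0]-c[1]+c[3]-c[2]; yaw=np.degrees(np.arctan2(e[1],e[0])) # e along +y
    print(n,c.mean(0).round(1),'yaw',(yaw-90).round(1),np.linalg.norm(c-np.roll(c,-1,0),axis=1).round())
show('rack',[(86,202),(207,235),(172,344),(49,310)],12)
show('granite',[(302,111),(457,126),(438,280),(282,265)],50)
show('nest',[(482,120),(625,135),(618,216),(474,202)],15)
show('bin',[(577,290),(762,285),(777,448),(594,454)],70)
for q in [(67,220),(190,258),(45,283),(168,318)]: print('edge',W(q,76).round())
print('pin',W((501,160),31).round(),'stop',W((613,172),24).round())
for q in [(514,131),(591,139),(508,192),(587,201)]: print('blk',W(q,24).round())
for q in [(452,168),(460,235),(475,308),(255,345),(290,330),(383,358)]: print('obst',W(q,10).round())
E
```

```text
rack [477.8 306.9] yaw -15.6 [168. 147. 168. 147.]
granite [570.   -8.8] yaw -6.2 [201. 200. 197. 202.]
nest [ 609.7 -242.8] yaw -6.6 [188. 109. 187. 111.]
bin [ 350.  -378.2] yaw 1.4 [224. 192. 215. 194.]
edge [536. 368.]
edge [487. 212.]
edge [458. 391.]
edge [414. 236.]
pin [ 617. -178.] stop [ 601. -323.]
blk [ 658. -197.]
blk [ 646. -297.]
blk [ 576. -187.]
blk [ 563. -288.]
obst [ 612. -116.]
obst [ 523. -124.]
obst [ 428. -142.]
obst [383. 140.]
obst [402.  95.]
obst [366. -24.]
```

drive_tool(commands="0.2 -0.14 0.05 0 0 -0.147 100;0.2 -0.14 0.05 0 0 -0.147 100;0.2 -0.14 0.05 0 0 -0.147 100;0.2 -0.14 0.05 0 0 -0.147 100;0.2 -0.14 0.05 0 0 -0.147 100;0.2 -0.14 0.05 0 0 -0.147 100;0.2 -0.14 0 0 0 -0.147 100;0.2 -0.14 0 0 0 -0.147 100;0.2 -0.14 0 0 0 -0.147 100;0.2 -0.14 0 0 0 -0.147 100;0.2 -0.14 0 0 0 -0.147 100;0.2 -0.14 0 0 0 -0.147 100;0 0 0 0 0 0 100;0 0 0 0 0 0 100", force=60)

```text
time_s: 2.52
eef_pos: [472.5, 302.4, 255.2]
ee_rot: [-0.0, 0.797, 0.604, -0.0]
force: [-0.8, 0.6, -0.5]
grip_width: 0.999
grip_force: 0.0
```

```bash
python3 - <<'E'
from h import *
s=sense(); p=capture('wrist'); print(s['eef_pos'],s['ee_rot'],s['time_s'],np.round(s['joints'],3)); cv2.imwrite('pics/w1.png',p['pixels'])
print(p['fov_y'],np.round(p['tool_from_camera'],3))
E
```

```text
[472.47174114 302.39987424 255.24381006] [-1.53729312e-04  7.96707506e-01  6.04364988e-01 -2.95320028e-04] 2.5167 [0.36  0.375 1.335 0.    1.433 0.633]
65.70646984690485 [[-0.00000e+00 -9.66000e-01 -2.59000e-01  6.51480e+01]
 [ 1.00000e+00 -0.00000e+00  0.00000e+00  5.30000e-02]
 [-1.00000e-03 -2.59000e-01  9.66000e-01 -1.49163e+02]
 [ 0.00000e+00  0.00000e+00  0.00000e+00  1.00000e+00]]
```

View pics/w1.png

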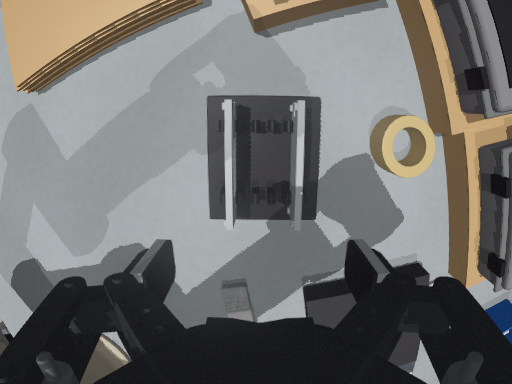

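```bash
python3 - <<'E'
from h import *
s=sense(); p=capture('wrist')
W=lambda q,z: pix2z(p,q,z,s)[:2].round(1)
print('corners',[W(q,12).tolist() for q in [(208,96),(320,96),(317,219),(210,219)]])
print('L',W((228.5,100),76),W((229.5,229),76),'R',W((300.5,102),76),W((297,229),76))
c=p['pixels'][85:240,195:335]
cv2.imwrite('pics/w1c.png',cv2.resize(c,None,fx=3.8,fy=3.8,interpolation=cv2.INTER_CUBIC))
E
```

```text
corners [[432.9, 414.1], [574.8, 375.2], [531.0, 210.9], [385.3, 251.6]]
L [462.6 395.2] [420.9 252.1] R [537.9 372.2] [498.2 230.5]
```

View pics/w1c.png

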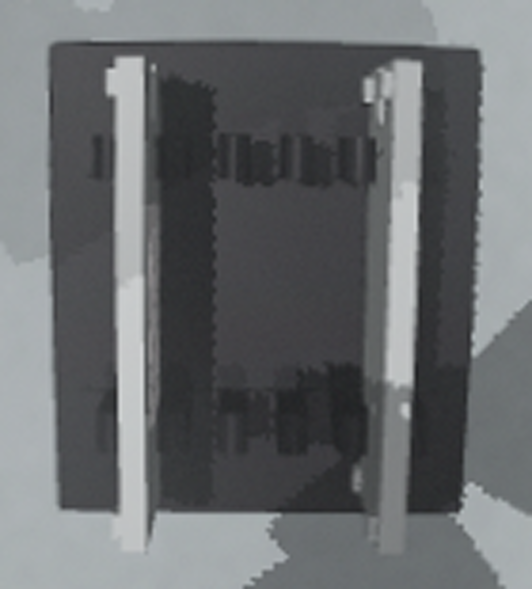

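```bash
python3 - <<'E'
from h import *
for sg in (1,-1):
  for phi in (-60,-15,0,45,60,90,120,-90):
    t=np.array([np.cos(np.radians(phi))*np.cos(.26),np.sin(np.radians(phi))*np.cos(.26),-np.sin(.26)])
    up=np.array([0,0,1.]);y=up-t*t[2];y/=np.linalg.norm(y);x=np.cross(y,t);T=np.c_[x,y,t]
    for j1 in (-.2,.1):
      for f in (2.1,):
        A=R.from_euler('ZY',[j1,f]).as_matrix().T@T
        e=R.from_matrix(A).as_euler('ZYZ'); out=[]
        for a,b,c in (e,(e[0]+np.pi,-e[1],e[2]+np.pi)):
            if b<0: continue
            out.append((round(float((sg*a+1.74)%(2*np.pi)-1.74),2),round(b,2),round(float((c-np.pi/2+np.pi)%(2*np.pi)-np.pi),2)))
        print(sg,phi,j1,f,out)
E
```

```text
1 -60 -0.2 2.1 [(-1.71, np.float64(0.82), 2.06)]
1 -60 0.1 2.1 [(-1.55, np.float64(1.08), 2.04)]
1 -15 -0.2 2.1 [(3.36, np.float64(0.28), 2.94)]
1 -15 0.1 2.1 [(4.11, np.float64(0.43), 2.31)]
1 0 -0.2 2.1 [(2.5, np.float64(0.33), -2.58)]
1 0 0.1 2.1 [(3.49, np.float64(0.28), 2.83)]
1 45 -0.2 2.1 [(1.63, np.float64(0.94), -2.04)]
1 45 0.1 2.1 [(1.82, np.float64(0.68), -2.1)]
1 60 -0.2 2.1 [(1.5, np.float64(1.16), -2.04)]
1 60 0.1 2.1 [(1.65, np.float64(0.91), -2.04)]
1 90 -0.2 2.1 [(1.25, np.float64(1.61), -2.13)]
1 90 0.1 2.1 [(1.39, np.float64(1.36), -2.07)]
1 120 -0.2 2.1 [(0.93, np.float64(2.01), -2.35)]
1 120 0.1 2.1 [(1.12, np.float64(1.79), -2.21)]
1 -90 -0.2 2.1 [(-1.44, np.float64(1.27), 2.05)]
1 -90 0.1 2.1 [(-1.3, np.float64(1.52), 2.11)]
-1 -60 -0.2 2.1 [(1.71, np.float64(0.82), 2.06)]
-1 -60 0.1 2.1 [(1.55, np.float64(1.08), 2.04)]
-1 -15 -0.2 2.1 [(2.92, np.float64(0.28), 2.94)]
-1 -15 0.1 2.1 [(2.17, np.float64(0.43), 2.31)]
-1 0 -0.2 2.1 [(3.78, np.float64(0.33), -2.58)]
-1 0 0.1 2.1 [(2.79, np.float64(0.28), 2.83)]
-1 45 -0.2 2.1 [(-1.63, np.float64(0.94), -2.04)]
-1 45 0.1 2.1 [(4.46, np.float64(0.68), -2.1)]
-1 60 -0.2 2.1 [(-1.5, np.float64(1.16), -2.04)]
-1 60 0.1 2.1 [(-1.65, np.float64(0.91), -2.04)]
-1 90 -0.2 2.1 [(-1.25, np.float64(1.61), -2.13)]
-1 90 0.1 2.1 [(-1.39, np.float64(1.36), -2.07)]
-1 120 -0.2 2.1 [(-0.93, np.float64(2.01), -2.35)]
-1 120 0.1 2.1 [(-1.12, np.float64(1.79), -2.21)]
-1 -90 -0.2 2.1 [(1.44, np.float64(1.27), 2.05)]
-1 -90 0.1 2.1 [(1.3, np.float64(1.52), 2.11)]
```

drive_tool(commands="-0.1 0.1 -0.1 0.15 0 0 60;-0.1 0.05 -0.1 0.15 0 0 60;0 0 0 0 0 0 60")

```text
time_s: 2.87
eef_pos: [448.8, 317.5, 233.2]
ee_rot: [-0.096, 0.791, 0.6, 0.07]
force: [-1.6, 0.4, -0.7]
grip_width: 0.607
grip_force: 0.0
```

```bash
python3 - <<'E'
from h import *
s=sense(); print(s['eef_pos'],np.round(s['joints'],3))
E
```

```text
[448.81372073 317.47038644 233.20654844] [0.29  0.297 1.518 0.241 1.27  0.497]
```

drive_tool(commands="-0.08 0.05 -0.2 -0.15 0 0 60;0 0 -0.2 -0.15 0 0 60;0 0 -0.3 0 0 0 60;0 0 0 0 0 0 60;0 0 0 0 0 0 60")

```text
time_s: 3.28
eef_pos: [443.7, 323.4, 165.8]
ee_rot: [0.0, 0.796, 0.605, -0.001]
force: [0.2, 0.0, 0.3]
grip_width: 0.602
grip_force: 0.0
```

```bash
python3 - <<'E'
from h import *
s=sense(); p=capture('wrist'); print(s['eef_pos'],s['ee_rot'])
q=p['pixels']; e=proj(p,[441,322,76],s); print(e)
m=R.from_quat(s['ee_rot'],scalar_first=True).as_matrix(); print(m.round(3)[:,1])
cv2.imwrite('pics/w2.png',q)
E
```

```text
[443.69230705 323.41027057 165.81942941] [ 4.20265783e-04  7.96043465e-01  6.05238502e-01 -9.90922002e-04]
[256.62157173 200.11220256]
[ 0.964 -0.267 -0.001]
```

View pics/w2.png

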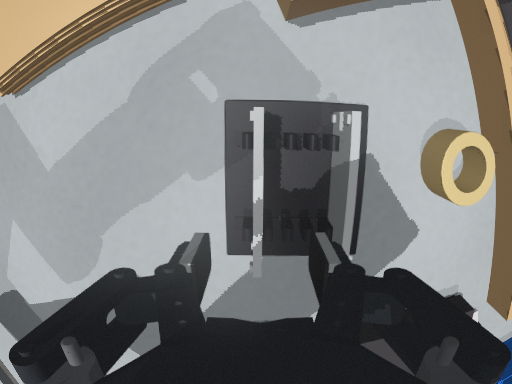

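drive_tool(commands="0 0 -0.25 0 0 0 60;0 0 -0.25 0 0 0 60;0 0 -0.25 0 0 0 60;0 0 -0.1 0 0 0 60;0 0 0 0 0 0 60;0 0 0 0 0 0 0;0 0 0 0 0 0 0;0 0 0 0 0 0 0;0 0 0 0 0 0 0;0 0 0 0 0 0 0;0 0 0 0 0 0 0;0 0 0 0 0 0 0", force=80)

```text
time_s: 4.33
eef_pos: [444.1, 323.0, 80.8]
ee_rot: [0.0, 0.797, 0.605, 0.0]
force: [0.4, 0.3, 0.6]
grip_width: -0.004
grip_force: 0.0
```

```bash
python3 - <<'E'
from h import *
s=sense(); p=capture('wrist'); print(s['eef_pos'],s['grip_width'],s['grip_force'])
cv2.imwrite('pics/w3.png',p['pixels'])
E
```

```text
[444.09147259 322.97652911  80.76503595] -0.004020771618070149 0.0
```

View pics/w3.png

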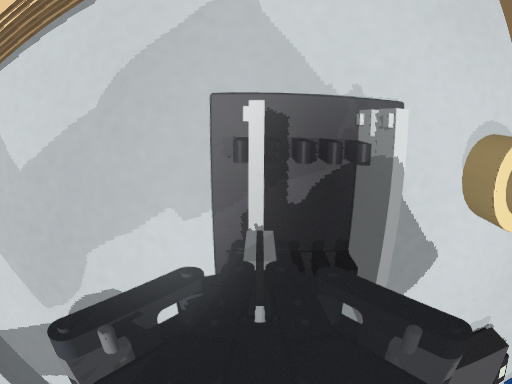

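```bash
python3 - <<'E'
from h import *
p=capture('wrist')
cv2.imwrite('pics/w3c.png',cv2.resize(p['pixels'][195:335,180:340],None,fx=4,fy=4,interpolation=cv2.INTER_CUBIC))
s=sense();print(s['grip_width'],s['grip_force'],s['tau'],s['force'],[proj(p,[444,323,z],s).round() for z in (64,76,81)])
E
```

```text
-0.002753446808587199 0.0 [ 3.20452753e-03 -4.66109812e+01 -2.20100999e+01 -1.39998424e-04
  2.10853868e-03  5.87528712e-05] [-0.78878086 -0.67192143  0.03070524] [array([259., 230.]), array([259., 238.]), array([259., 241.])]
```

View pics/w3c.png

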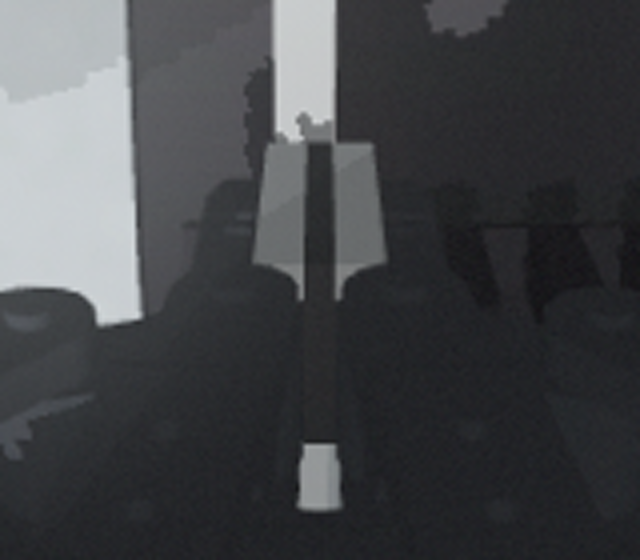

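```bash
python3 - <<'E'
from h import *
s=sense(); p=capture('wrist')
g=cv2.cvtColor(p['pixels'],cv2.COLOR_BGR2GRAY)
for r in (120,150,180,210,220,226): 
    row=g[r,235:285].astype(int); b=np.where(row>150)[0]+235; print(r,b.min(),b.max())
col=g[90:120,256]; print(col); print(g[300:325,260])
for z in (50,60,64,70,76): 
    a=pix2z(p,(256,101),z,s);b=pix2z(p,(260,322),z,s); print(z,a.round(),b.round(),np.linalg.norm(a-b).round(1), [ (np.linalg.norm(pix2z(p,(249,r),z,s)-pix2z(p,(265,r),z,s))).round(1) for r in (120,180,226)])
E
```

```text
120 243 264
150 249 263
180 248 263
210 249 263
220 249 262
226 249 254
[187 185 120  79  96 101  99  99 102 115 200 218 218 218 218 217 217 217
 217 217 217 217 216 216 217 217 217 217 216 216]
[ 40  40  39  41  39  41 149 150 150 151 150 151 151 150 149 150 150 149
 149 150 150 149 100  35  32]
50 [463. 397.  50.] [423. 245.  50.] 157.2 [np.float64(9.6), np.float64(9.9), np.float64(10.3)]
60 [463. 396.  60.] [425. 252.  60.] 148.5 [np.float64(9.0), np.float64(9.3), np.float64(9.8)]
64 [463. 396.  64.] [426. 256.  64.] 145.0 [np.float64(8.8), np.float64(9.1), np.float64(9.5)]
70 [463. 395.  70.] [427. 260.  70.] 139.7 [np.float64(8.5), np.float64(8.8), np.float64(9.2)]
76 [463. 395.  76.] [428. 265.  76.] 134.5 [np.float64(8.2), np.float64(8.5), np.float64(8.8)]
```

drive_tool(commands="0 0 0.1 0 0 0 0;0 0 0.1 0 0 0 0;0 0 0 0 0 0 0;0 0 0 0 0 0 0")

```text
time_s: 4.82
eef_pos: [444.5, 323.2, 101.6]
ee_rot: [0.0, 0.797, 0.605, 0.001]
force: [0.2, -0.3, -0.6]
grip_width: 0.001
grip_force: 0.0
```

```bash
python3 - <<'E'
from h import *
s=sense(); p=capture('wrist'); print(s['eef_pos'],s['grip_width'],s['grip_force'],s['force'])
g=cv2.cvtColor(p['pixels'],cv2.COLOR_BGR2GRAY)
print(g[90:130,256].tolist(),g[295:330,260].tolist())
for r in (140,200,220,226,232,238,250): print(r,g[r,235:285].tolist())
E
```

```text
[444.49571741 323.16832628 101.62017327] 0.0007253133851142193 0.0 [ 0.23359225 -0.29073912 -0.64610981]
[182, 180, 180, 181, 169, 116, 76, 94, 95, 94, 95, 95, 129, 193, 211, 211, 212, 212, 211, 211, 211, 211, 211, 211, 210, 210, 210, 211, 209, 210, 209, 210, 209, 208, 209, 209, 208, 208, 208, 208] [42, 39, 39, 36, 38, 39, 36, 37, 38, 36, 38, 141, 144, 142, 143, 141, 142, 141, 142, 143, 143, 143, 142, 142, 142, 142, 134, 87, 36, 33, 31, 29, 31, 32, 32]
140 [69, 62, 63, 64, 70, 83, 87, 74, 64, 63, 59, 59, 56, 55, 172, 206, 207, 207, 206, 206, 206, 205, 205, 206, 206, 205, 205, 198, 85, 50, 50, 48, 51, 49, 50, 49, 50, 48, 50, 47, 47, 47, 49, 47, 49, 50, 47, 47, 48, 46]
200 [84, 87, 86, 86, 85, 87, 85, 84, 85, 84, 84, 83, 85, 98, 176, 196, 196, 197, 196, 195, 196, 196, 195, 195, 196, 195, 193, 161, 69, 53, 52, 52, 52, 50, 52, 50, 50, 52, 49, 51, 49, 49, 48, 47, 47, 48, 46, 47, 53, 77]
220 [83, 82, 81, 82, 82, 83, 81, 81, 81, 82, 81, 80, 81, 84, 125, 138, 115, 115, 115, 115, 115, 114, 115, 114, 117, 139, 142, 155, 51, 49, 51, 49, 51, 48, 48, 49, 48, 48, 51, 47, 48, 45, 47, 47, 47, 46, 47
[... 205 characters left out ...]
43, 45, 46, 43, 44, 45, 44]
232 [81, 80, 81, 80, 73, 72, 72, 73, 72, 73, 72, 93, 116, 116, 117, 116, 115, 115, 114, 114, 112, 95, 47, 49, 47, 48, 46, 50, 88, 104, 113, 114, 113, 113, 113, 113, 113, 109, 75, 46, 45, 45, 46, 44, 44, 41, 46, 43, 43, 43]
238 [78, 80, 79, 78, 72, 69, 71, 69, 70, 72, 80, 115, 115, 114, 115, 115, 114, 114, 115, 113, 113, 77, 46, 43, 42, 44, 47, 50, 83, 112, 114, 112, 102, 104, 104, 103, 102, 102, 96, 55, 46, 42, 45, 42, 43, 43, 41, 45, 43, 41]
250 [57, 58, 56, 55, 57, 56, 56, 54, 54, 95, 115, 112, 112, 106, 104, 105, 105, 104, 103, 103, 103, 57, 46, 44, 41, 42, 43, 41, 64, 103, 103, 102, 103, 103, 104, 102, 103, 102, 102, 97, 70, 38, 36, 37, 39, 35, 35, 38, 39, 36]
```

```bash
python3 - <<'E'
from h import *
import rig
s=sense(); p=capture('wrist'); Rt=rot(s['ee_rot']); o=np.array(s['eef_pos'])
for x in (11,0,-11):
    print(x,[(z,proj(p,o+Rt@[x,0,z],s).round().tolist()) for z in (-20,-10,0,10,17)])
print(rig.tips_ahead, s['grip_width'])
E
```

```text
11 [(-20, [259.0, 237.0]), (-10, [259.0, 229.0]), (0, [259.0, 222.0]), (10, [259.0, 216.0]), (17, [259.0, 212.0])]
0 [(-20, [259.0, 258.0]), (-10, [259.0, 249.0]), (0, [259.0, 241.0]), (10, [259.0, 234.0]), (17, [259.0, 230.0])]
-11 [(-20, [259.0, 277.0]), (-10, [259.0, 268.0]), (0, [259.0, 259.0]), (10, [259.0, 251.0]), (17, [259.0, 247.0])]
17.0 0.0011865230501389946
```

drive_tool(commands="0 0 0 0 0 0 60;0 0 0 0 0 0 60;0 0 0 0 0 0 60;0 0 0 0 0 0 60;0 0 0 0 0 0 60;0 0 -0.2 0 0 0 60;0 0 -0.2 0 0 0 60;0 0 -0.15 0 0 0 60;0 0 0 0 0 0 60;0 0 0 0 0 0 0;0 0 0 0 0 0 0;0 0 0 0 0 0 0;0 0 0 0 0 0 0;0 0 0 0 0 0 0;0 0 0 0 0 0 0;0 0 0 0 0 0 0", force=80)

```text
time_s: 6.25
eef_pos: [443.4, 323.5, 46.8]
ee_rot: [-0.001, 0.797, 0.604, 0.0]
force: [-6.8, 1.4, 7.9]
grip_width: 0.077
grip_force: 78.9
```

```bash
python3 - <<'E'
from h import *
s=sense(); p=capture('wrist'); print(s['eef_pos'],s['grip_width'],s['grip_force'],s['force'])
c=cv2.resize(p['pixels'][90:335,150:400],None,fx=2.4,fy=2.4,interpolation=cv2.INTER_CUBIC)
cv2.imwrite('pics/w4.png',c)
E
```

```text
[443.44386249 323.52852621  46.81022165] 0.07651540200321402 78.88216853141785 [-6.80543547  1.3641489   7.85607028]
```

View pics/w4.png

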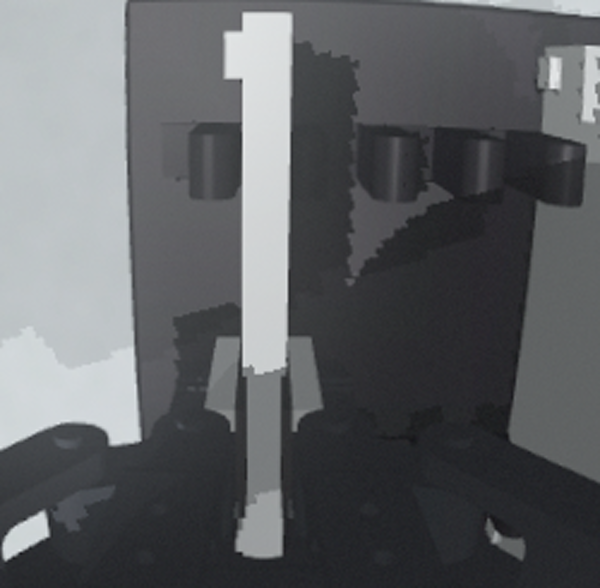

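drive_tool(commands="0 0 0.2 0 0 0 0;0 0 0.35 0 0 0 0;0 0 0.4 0 0 0 0;0 0 0.4 0 0 0 0;0 0 0.4 0 0 0 0;0 0 0.35 0 0 0 0;0.086 -0.276 0 0 0 0.158 0;0.086 -0.276 0 0 0 0.158 0;0.086 -0.276 0 0 0 0.158 0;0.086 -0.276 0 0 0 0.158 0;0.086 -0.276 0 0 0 0.158 0;0.086 -0.276 0 0 0 0.158 0;0.086 -0.276 0 0 0 0.158 0;0.086 -0.276 0 0 0 0.158 0;0.086 -0.276 0 0 0 0.158 0;0.086 -0.276 0 0 0 0.158 0;0.086 -0.276 0 0 0 0.158 0;0.086 -0.276 0 0 0 0.158 0;0.086 -0.276 0 0 0 0.158 0;0.086 -0.276 0 0 0 0.158 0")

```text
time_s: 7.97
eef_pos: [564.5, -64.9, 256.0]
ee_rot: [0.0, 0.05, 0.999, -0.0]
force: [1.1, -0.0, -2.4]
grip_width: 0.074
grip_force: 78.5
```

```bash
python3 - <<'E'
from h import *
s=sense(); p=capture('wrist'); print(s['eef_pos'],s['ee_rot'],s['grip_width'],s['grip_force'],s['force'],np.round(s['joints'],2))
t=capture('scene'); c=t['pixels'][100:300,180:380]
q=proj(t,s['eef_pos']); print(q,[proj(t,np.array(s['eef_pos'])+[0,0,dz]).round(1).tolist() for dz in (-35,-17,13,29)])
cv2.imwrite('pics/s5.png',np.hstack([cv2.resize(t['pixels'][int(q[1])-40:int(q[1])+35,int(q[0])-37:int(q[0])+38],(400,400),interpolation=cv2.INTER_CUBIC),cv2.resize(p['pixels'],(400,400))]))
E
```

```text
[564.51678067 -64.86996058 256.04014201] [ 1.99848849e-04  4.99234627e-02  9.98753025e-01 -5.34772403e-05] 0.07410683649141551 78.47598552703857 [ 1.08177687 -0.03472665 -2.38454828] [-0.32  0.39  1.31  0.    1.44 -1.79]
[245.79446329 144.69559598] [[246.0, 155.1], [245.9, 149.8], [245.7, 140.7], [245.6, 135.8]]
```

View pics/s5.png

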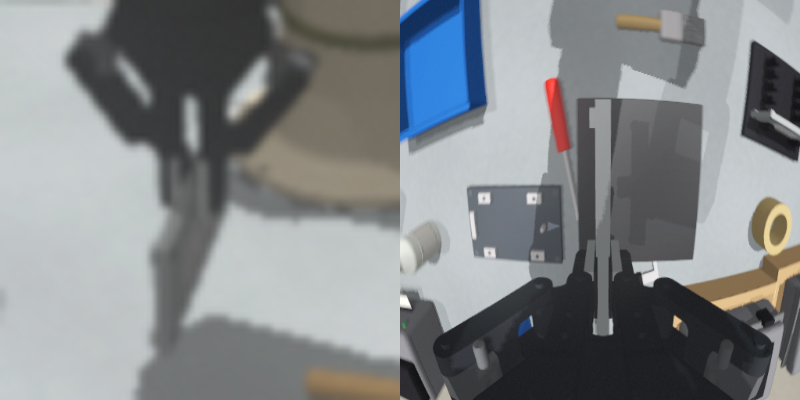

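drive_tool(commands="0 0 0 0.149 -0.016 0 0;0 0 0 0.149 -0.016 0 0;0 0 0 0.149 -0.016 0 0;0 0 0 0.149 -0.016 0 0;0 0 0 0.149 -0.016 0 0;0 0 0 0.149 -0.016 0 0;0 0 0 0.149 -0.016 0 0;0 0 0 0.149 -0.016 0 0;0 0 0 0.149 -0.016 0 0;0 0 0 0.149 -0.016 0 0;0 0 0 0.149 -0.016 0 0;0 0 0 0 0 0 0;0 0 0 0 0 0 0")

```text
time_s: 9.15
eef_pos: [564.4, -63.4, 254.9]
ee_rot: [0.032, 0.043, 0.797, 0.601]
force: [0.5, 0.0, -1.4]
grip_width: 0.078
grip_force: 78.8
```

```bash
cat > st.py <<'E'
from h import *
s=sense(); m=rot(s['ee_rot']); print('t',s['time_s'],np.round(s['eef_pos'],1),'j',np.round(s['joints'],2),'gw',round(s['grip_width'],3),'F',np.round(s['force'],1),'M',np.round(s['wrist_torque'],2)); print(m.round(3))
print('pitch down deg',np.degrees(np.arcsin(-m[2,2])).round(2),'az',np.degrees(np.arctan2(m[1,2],m[0,2])).round(2))
E
python3 st.py
```

```text
t 9.15 [564.4 -63.4 254.9] j [-0.72  0.68  1.37  1.01  1.94 -2.24] gw 0.078 F [ 0.5  0.  -1.4] M [-0.74  0.09  0.01]
[[-0.994  0.03   0.102]
 [ 0.107  0.274  0.956]
 [ 0.001  0.961 -0.275]]
pitch down deg 15.97 az 83.9
```

drive_tool(commands="0 0 -0.3 0 0 0 0;0 0 -0.35 0 0 0 0;0 0 -0.35 0 0 0 0;0 0 -0.35 0 0 0 0;0 0 -0.3 0 0 0 0;0 0 -0.1 0 0 0 0;0 0 0 0 0 0 0;0 0 0 0 0 0 0")

```text
time_s: 9.82
eef_pos: [565.2, -63.6, 82.3]
ee_rot: [0.033, 0.041, 0.797, 0.601]
force: [0.6, 0.4, -0.9]
grip_width: 0.073
grip_force: 78.7
```

```bash
python3 st.py
```

```text
t 9.8167 [565.2 -63.6  82.3] j [-0.71  0.94  1.4   0.94  1.77 -2.5 ] gw 0.073 F [ 0.6  0.4 -0.9] M [-0.79  0.08 -0.02]
[[-0.994  0.026  0.102]
 [ 0.106  0.274  0.956]
 [-0.003  0.961 -0.275]]
pitch down deg 15.96 az 83.89
```

drive_tool(commands="0 0 -0.1 0 0 0 0;0 0 -0.04 0 0 0 0;0 0 -0.02 0 0 0 0;0 0 0 0 0 0 0")

```text
time_s: 10.15
eef_pos: [564.7, -63.7, 65.3]
ee_rot: [0.033, 0.042, 0.796, 0.602]
force: [0.3, -0.7, 1.1]
grip_width: 0.075
grip_force: 79.1
```

drive_tool(commands="0 0 -0.01 0 0 0 0;0 0 -0.01 0 0 0 0;0 0 0 0 0 0 0")

```text
time_s: 10.4
eef_pos: [564.7, -63.8, 64.6]
ee_rot: [0.033, 0.041, 0.796, 0.603]
force: [-0.8, -3.0, 10.8]
grip_width: 0.076
grip_force: 79.8
```

drive_tool(commands="0 -0.003 -0.0055 0.0222 -0.0024 0 0;0 -0.003 -0.0055 0.0222 -0.0024 0 0;0 -0.003 -0.0055 0.0222 -0.0024 0 0;0 0 0 0 0 0 0")

```text
time_s: 10.73
eef_pos: [564.7, -64.7, 63.3]
ee_rot: [0.035, 0.04, 0.779, 0.625]
force: [-1.1, -1.1, 14.4]
grip_width: 0.075
grip_force: 85.7
```

```bash
python3 st.py
```

```text
t 10.7333 [564.7 -64.7  63.3] j [-0.72  1.    1.38  0.96  1.8  -2.53] gw 0.075 F [-1.1 -1.1 14.4] M [ 2.04 -0.04  0.37]
[[-0.994  0.02   0.104]
 [ 0.106  0.215  0.971]
 [-0.003  0.976 -0.216]]
pitch down deg 12.5 az 83.86
```

drive_tool(commands="0 -0.003 -0.004 0.0222 -0.0024 0 0;0 -0.003 -0.004 0.0222 -0.0024 0 0;0 -0.003 -0.004 0.0222 -0.0024 0 0;0 0 0 0 0 0 0")

```text
time_s: 11.07
eef_pos: [564.6, -65.4, 64.1]
ee_rot: [0.036, 0.038, 0.761, 0.646]
force: [-4.4, 0.8, 25.4]
grip_width: 0.078
grip_force: 106.3
```

```bash
python3 st.py
```

```text
t 11.0667 [564.6 -65.4  64.1] j [-0.73  1.03  1.37  0.98  1.84 -2.54] gw 0.078 F [-4.4  0.8 25.4] M [ 3.49 -0.13  0.75]
[[-0.994  0.012  0.104]
 [ 0.105  0.161  0.981]
 [-0.005  0.987 -0.162]]
pitch down deg 9.3 az 83.94
```

drive_tool(commands="0.008 0.08 0.03 0 0 0 0;0 0 0 0 0 0 0;0 0 0.01 0 0 0 15;0 0 0.005 0 0 0 15;0 0 0 0 0 0 15", force=20)

```text
time_s: 11.48
eef_pos: [565.6, -56.8, 66.4]
ee_rot: [0.035, 0.039, 0.763, 0.645]
force: [1.5, 4.2, 12.8]
grip_width: 0.151
grip_force: 7.8
```

```bash
python3 st.py
```

```text
t 11.4833 [565.6 -56.8  66.4] j [-0.71  1.02  1.39  0.99  1.83 -2.54] gw 0.151 F [ 1.5  4.2 12.8] M [ 1.7  -0.25 -0.14]
[[-0.994  0.014  0.105]
 [ 0.105  0.166  0.98 ]
 [-0.004  0.986 -0.167]]
pitch down deg 9.6 az 83.91
```

drive_tool(commands="0 0 0.015 0 0 0 15;-0.043 -0.405 0.067 0 0 0 15;-0.043 -0.405 0.067 0 0 0 15;0 0 0 0 0 0 15;0 0 0 0 0 0 15")

```text
time_s: 11.9
eef_pos: [556.6, -140.2, 79.1]
ee_rot: [0.036, 0.041, 0.764, 0.643]
force: [0.1, 0.0, -0.7]
grip_width: 0.151
grip_force: 0.0
```

```bash
python3 st.py; python3 - <<'E'
from h import *
t=capture('top'); s=capture('scene')
q=[proj(t,[570,-9,50]),proj(s,[570,-9,50])]
a=[cv2.resize(i['pixels'][int(v[1])-62:int(v[1])+63,int(v[0])-62:int(v[0])+63],(400,400),interpolation=cv2.INTER_CUBIC) for i,v in zip((t,s),q)]
print(q)
cv2.imwrite('pics/g6.png',np.hstack(a))
E
```

```text
t 11.9 [ 556.6 -140.2   79.1] j [-0.82  1.05  1.25  0.93  1.94 -2.5 ] gw 0.151 F [ 0.1  0.  -0.7] M [-0.48  0.07 -0.02]
[[-0.994  0.017  0.108]
 [ 0.109  0.171  0.979]
 [-0.002  0.985 -0.171]]
pitch down deg 9.87 az 83.72
[array([244.87187686, 187.16388314]), array([263.95474945, 202.2556171 ])]
```

View pics/g6.png

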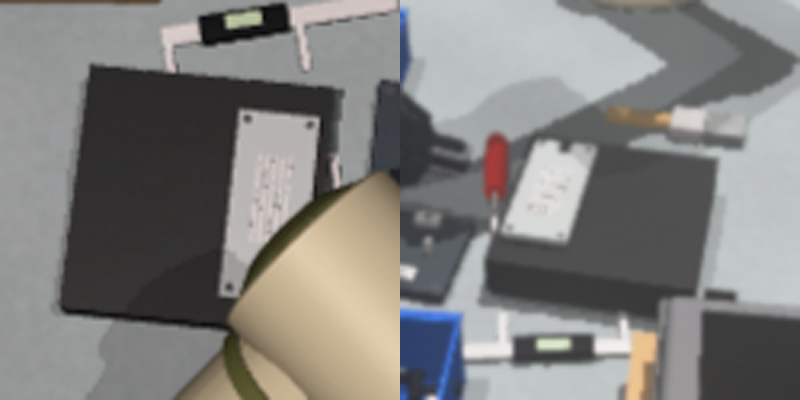

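drive_tool(commands="0 -0.1 0.3 0 0 0 15;0 0 0.4 0 0 0 15;0 0 0.4 0 0 0 15;0 0 0.4 0 0 0 15;0 0 0 -0.149 0.016 0 0;0 0 0 -0.149 0.016 0 0;0 0 0 -0.149 0.016 0 0;0 0 0 -0.149 0.016 0 0;0 0 0 -0.149 0.016 0 0;0 0 0 -0.149 0.016 0 0;0 0 0 -0.149 0.016 0 0;0 0 0 -0.149 0.016 0 0;0 0 0 -0.149 0.016 0 0;0 0 0 -0.149 0.016 0 0;0 0 0 -0.149 0.016 0 0;0 0 0 -0.149 0.016 0 0;0 0 0 0 0 0 0;0 0 0 0 0 0 0")

```text
time_s: 13.5
eef_pos: [556.6, -146.0, 228.9]
ee_rot: [-0.001, 0.051, 0.999, -0.005]
force: [0.2, 0.8, 0.2]
grip_width: -0.002
grip_force: 0.0
```

```bash
python3 st.py; cat > cov.py <<'E'
from h import *
def find(p,s,z,ctr=None):
    hsv=cv2.cvtColor(p['pixels'],cv2.COLOR_BGR2HSV); m=((hsv[...,2]>(110))&(hsv[...,1]<40)).astype(np.uint8)
    n,l,st,c=cv2.connectedComponentsWithStats(m)
    e=proj(p,ctr,s); best=None
    for i in range(1,n):
        if st[i,4]<300 or st[i,4]>20000: continue
        d=np.hypot(*(c[i]-e))
        if best is None or d<best[0]: best=(d,i)
    i=best[1]; cn,_=cv2.findContours((l==i).astype(np.uint8),cv2.RETR_EXTERNAL,cv2.CHAIN_APPROX_NONE)
    w=np.array([pix2z(p,q[0],z,s)[:2] for q in max(cn,key=len)],np.float32)
    r=cv2.minAreaRect(w); return st[i],r,w
if __name__=='__main__':
    s=sense()
    for n in ('wrist','top'):
        p=capture(n)
        st,r,w=find(p,s if n=='wrist' else None,61,[564,-57,61]); print(n,st,r); print(cv2.boxPoints(r).round(1).tolist())
        cv2.imwrite(f'pics/{n}7.png',p['pixels'])
E
python3 cov.py
```

```text
t 13.5 [ 556.6 -146.   228.9] j [-0.46  0.42  1.33 -0.01  1.38 -1.92] gw -0.002 F [0.2 0.8 0.2] M [-0.    0.01  0.01]
[[-0.995  0.102 -0.002]
 [ 0.102  0.995 -0.01 ]
 [ 0.001 -0.01  -1.   ]]
pitch down deg 89.43 az -100.69
wrist [464 321  48  31 592] ((884.2324829101562, 254.10189819335938), (127.64434051513672, 41.38912582397461), 89.39983367919922)
[[862.9000244140625, 190.5], [904.2999877929688, 190.10000610351562], [905.5999755859375, 317.70001220703125], [864.2000122070312, 318.1000061035156]]
top [ 135   43   80   54 1454] ((888.9471435546875, 174.68609619140625), (209.68138122558594, 150.6776123046875), 89.08335876464844)
[[811.9000244140625, 71.0999984741211], [962.5999755859375, 68.69999694824219], [966.0, 278.29998779296875], [815.2999877929688, 280.70001220703125]]
```

```bash
cat > cov.py <<'E'
from h import *
def find(p,s,z=61,C=(570,-9),yaw=-6.2,half=96,hz=50,thr=None):
    g=cv2.cvtColor(p['pixels'],cv2.COLOR_BGR2GRAY); a=np.radians(yaw); ux=np.array([np.cos(a),np.sin(a)]); uy=np.array([-ux[1],ux[0]])
    # granite region mask at both heights
    m=np.zeros_like(g); pts=[]
    for sx,sy in ((1,1),(1,-1),(-1,-1),(-1,1)):
        pts.append(proj(p,[*(np.array(C)+half*(sx*ux+sy*uy)),hz],s))
    cv2.fillPoly(m,[np.array(pts).round().astype(np.int32)],1)
    vals=g[m>0]; t=cv2.threshold(vals,0,255,cv2.THRESH_OTSU)[0] if thr is None else thr
    b=((g>t)&(m>0)).astype(np.uint8); b=cv2.morphologyEx(b,cv2.MORPH_CLOSE,np.ones((3,3)))
    n,l,st,c=cv2.connectedComponentsWithStats(b); i=1+np.argmax(st[1:,4])
    cn,_=cv2.findContours((l==i).astype(np.uint8),cv2.RETR_EXTERNAL,cv2.CHAIN_APPROX_NONE)
    w=np.array([pix2z(p,q[0],z,s)[:2] for q in max(cn,key=len)],np.float32)
    return t,st[i],cv2.minAreaRect(w),w
if __name__=='__main__':
    s=sense()
    for n in ('wrist','top'):
        p=capture(n)
        t,st,r,w=find(p,s if n=='wrist' else None); print(n,t,st,r); print(cv2.boxPoints(r).round(1).tolist())
        cv2.imwrite(f'pics/{n}7.png',p['pixels'])
E
python3 cov.py
```

```text
wrist 144.0 [ 309  110   62  133 6985] ((564.9747314453125, -61.1600456237793), (65.00242614746094, 151.3247528076172), 83.4292984008789)
[[486.1000061035156, -84.80000305175781], [636.4000244140625, -102.0999984741211], [643.9000244140625, -37.5], [493.5, -20.200000762939453]]
top 101.0 [ 239  152   46   77 2184] ((563.3431396484375, -55.568172454833984), (100.63178253173828, 193.3474884033203), 83.46180725097656)
[[461.6000061035156, -94.5], [653.7000122070312, -116.5999984741211], [665.0999755859375, -16.600000381469727], [473.0, 5.400000095367432]]
```

drive_tool(commands="0.22 0.18 -0.3 0 0 0 0;0.22 0.18 -0.3 0 0 0 0;0.214 0.19 -0.3 0 0 0 0;0 0 -0.35 0 0 0 0;0 0 -0.2 0 0 0 0;0 0 0 0 0 0 0;0 0 0 0 0 0 0")

```text
time_s: 14.28
eef_pos: [621.8, -94.0, 83.8]
ee_rot: [-0.001, 0.054, 0.999, -0.006]
force: [0.0, 0.5, 1.1]
grip_width: -0.002
grip_force: 0.0
```

drive_tool(commands="0 0 -0.05 0 0 0 0;0 0 -0.05 0 0 0 0;0 0 -0.05 0 0 0 0;0 0 0 0 0 0 0")

```text
time_s: 14.62
eef_pos: [621.8, -93.4, 68.8]
ee_rot: [-0.001, 0.053, 0.999, -0.006]
force: [-0.3, 0.5, 0.2]
grip_width: 0.004
grip_force: 0.0
```

drive_tool(commands="0 0 -0.05 0 0 0 0;0 0 -0.05 0 0 0 0;0 0 0 0 0 0 0")

```text
time_s: 14.87
eef_pos: [621.6, -93.1, 58.1]
ee_rot: [-0.001, 0.053, 0.999, -0.006]
force: [-0.1, -0.4, 0.2]
grip_width: 0.0
grip_force: 0.0
```

drive_tool(commands="0 0 -0.025 0 0 0 0;0 0 0 0 0 0 0")

```text
time_s: 15.03
eef_pos: [621.9, -93.2, 56.3]
ee_rot: [-0.001, 0.053, 0.999, -0.006]
force: [-0.6, -0.6, -0.3]
grip_width: -0.001
grip_force: 0.0
```

drive_tool(commands="0 0 -0.02 0 0 0 0;0 0 0 0 0 0 0")

```text
time_s: 15.2
eef_pos: [622.3, -93.3, 55.3]
ee_rot: [0.0, 0.053, 0.999, -0.006]
force: [-1.7, -0.2, 4.0]
grip_width: -0.003
grip_force: 2.0
```

drive_tool(commands="0 0 -0.02 0 0 0 0;0 0 0 0 0 0 0")

```text
time_s: 15.37
eef_pos: [622.4, -93.4, 55.0]
ee_rot: [0.0, 0.053, 0.999, -0.007]
force: [-7.9, 1.8, 17.1]
grip_width: -0.0
grip_force: 8.5
```

drive_tool(commands="0 0 0.15 0 0 0 0;0.025 0.23 0 0 0 0 0;0.025 0.23 0 0 0 0 0;0 0 -0.08 0 0 0 0;0 0 0 0 0 0 0")

```text
time_s: 15.78
eef_pos: [626.5, -46.3, 58.4]
ee_rot: [-0.001, 0.052, 0.999, -0.006]
force: [0.2, -0.8, -0.4]
grip_width: -0.003
grip_force: 0.0
```

drive_tool(commands="0 0 -0.04 0 0 0 0;0 0 0 0 0 0 0")

```text
time_s: 15.95
eef_pos: [627.2, -47.9, 55.5]
ee_rot: [-0.0, 0.053, 0.999, -0.006]
force: [0.4, 0.3, -1.0]
grip_width: -0.001
grip_force: 0.0
```

drive_tool(commands="0 0 -0.02 0 0 0 0;0 0 0 0 0 0 0")

```text
time_s: 16.12
eef_pos: [627.3, -48.0, 55.2]
ee_rot: [0.0, 0.053, 0.999, -0.006]
force: [-5.5, 2.1, 12.2]
grip_width: -0.0
grip_force: 6.1
```

drive_tool(commands="0 0 -0.01 0 0 0 0;0 0 0 0 0 0 0")

```text
time_s: 16.28
eef_pos: [627.4, -48.0, 55.0]
ee_rot: [0.0, 0.053, 0.999, -0.006]
force: [-7.1, 2.6, 18.6]
grip_width: -0.005
grip_force: 9.4
```

drive_tool(commands="0 0 0.15 0 0 0 0;-0.3 0.04 0 0 0 0 0;-0.3 0.04 0 0 0 0 0;-0.3 0.04 0 0 0 0 0;-0.3 0.04 0 0 0 0 0;0 0 -0.08 0 0 0 0;0 0 0 0 0 0 0")

```text
time_s: 16.87
eef_pos: [505.9, -31.7, 59.0]
ee_rot: [-0.001, 0.053, 0.999, -0.006]
force: [0.1, -0.5, -0.2]
grip_width: -0.001
grip_force: 0.0
```

drive_tool(commands="0 0 -0.03 0 0 0 0;0 0 -0.01 0 0 0 0;0 0 0 0 0 0 0")

```text
time_s: 17.12
eef_pos: [507.9, -31.7, 55.5]
ee_rot: [-0.0, 0.053, 0.999, -0.006]
force: [0.2, -0.1, -0.3]
grip_width: -0.004
grip_force: 0.0
```

drive_tool(commands="0 0 -0.02 0 0 0 0;0 0 0 0 0 0 0")

```text
time_s: 17.28
eef_pos: [508.0, -31.6, 55.0]
ee_rot: [0.0, 0.053, 0.999, -0.007]
force: [-5.4, -0.1, 15.7]
grip_width: 0.0
grip_force: 7.9
```

drive_tool(commands="0 0 -0.01 0 0 0 0;0 0 0 0 0 0 0")

```text
time_s: 17.45
eef_pos: [508.1, -31.6, 54.9]
ee_rot: [0.001, 0.053, 0.999, -0.007]
force: [-8.5, 2.0, 25.6]
grip_width: -0.001
grip_force: 12.5
```

drive_tool(commands="0 0 0.3 0 0 0 100;0.19 -0.1 0.15 0 0 -0.015 100;0.19 -0.1 0 0 0 0 100;0.19 -0.096 0 0 0 0 100;0 0 0 0 0 0 100;0 0 0 0 0 0 100;0 0 0 0 0 0 100")

```text
time_s: 18.03
eef_pos: [563.6, -60.5, 97.2]
ee_rot: [-0.001, 0.059, 0.998, -0.006]
force: [0.0, 0.3, -0.7]
grip_width: 0.972
grip_force: 0.0
```

```bash
python3 st.py; python3 - <<'E'
from cov import *
s=sense(); p=capture('wrist'); t,st,r,w=find(p,s); print(t,st,r)
p=capture('top'); 
E
```

```text
t 18.0333 [563.6 -60.5  97.2] j [-0.31  0.53  1.53 -0.01  1.08 -1.75] gw 0.972 F [ 0.   0.3 -0.7] M [ 0.04 -0.02 -0.01]
[[-0.993  0.117 -0.003]
 [ 0.117  0.993 -0.012]
 [ 0.001 -0.012 -1.   ]]
pitch down deg 89.3 az -102.08
115.0 [  208   106   105   208 19189] ((565.1890258789062, -61.03030776977539), (65.10295104980469, 150.87124633789062), 83.46613311767578)
```

drive_tool(commands="0.015 -0.005 -0.2 0.015 0 0 100;0 0 -0.2 0 0 0 100;0 0 -0.15 0 0 0 100;0 0 -0.03 0 0 0 100;0 0 0 0 0 0 100")

```text
time_s: 18.55
eef_pos: [564.9, -61.0, 39.1]
ee_rot: [-0.002, 0.059, 0.998, -0.0]
force: [-0.3, -0.8, 0.9]
grip_width: 0.998
grip_force: 0.0
```

drive_tool(commands="0 0 0 0 0 0 60;0 0 0 0 0 0 60;0 0 0 0 0 0 60;0 0 0 0 0 0 60;0 0 0 0 0 0 60;0 0 0 0 0 0 60", force=40)

```text
time_s: 19.05
eef_pos: [566.2, -61.6, 41.2]
ee_rot: [0.0, 0.059, 0.998, -0.001]
force: [-2.0, -0.2, 5.8]
grip_width: 0.735
grip_force: 43.7
```

drive_tool(commands="0 0 0.1 0 0 0 60;0 0 0.25 0 0 0 60;0 0 0.4 0 0 0 60;0 0 0.4 0 0 0 60;0 -0.1 0.4 0 0 0 60;0 -0.1 0 0 0 0 60;0 0 0 0 0 0 60;0 0 0 0 0 0 60")

```text
time_s: 19.72
eef_pos: [565.0, -81.3, 194.2]
ee_rot: [-0.001, 0.059, 0.998, -0.0]
force: [-0.0, 1.1, -1.6]
grip_width: 0.738
grip_force: 45.3
```

```bash
python3 st.py; cat > nest.py <<'E'
from h import *
def blobs(n='wrist',C=(609.7,-242.8),yaw=-6.6):
    s=sense(); p=capture(n); sv=s if n=='wrist' else None
    a=np.radians(yaw); ux=np.array([np.cos(a),np.sin(a)]); uy=np.array([-ux[1],ux[0]])
    g=cv2.cvtColor(p['pixels'],cv2.COLOR_BGR2GRAY); m=np.zeros_like(g)
    pts=[proj(p,[*(np.array(C)+53*sx*ux+93*sy*uy),15],sv) for sx,sy in ((1,1),(1,-1),(-1,-1),(-1,1))]
    cv2.fillPoly(m,[np.array(pts).round().astype(np.int32)],1)
    t=cv2.threshold(g[m>0],0,255,cv2.THRESH_OTSU)[0]
    b=((g>t)&(m>0)).astype(np.uint8)
    nn,l,st,c=cv2.connectedComponentsWithStats(b); 
    print(n,'thr',t)
    for i in range(1,nn):
        if st[i,4]<4: continue
        w=pix2z(p,c[i],24,sv)[:2]; d=w-np.array(C); print(st[i].tolist(),w.round(1).tolist(),'nest xy',round(d@ux,1),round(d@uy,1))
    return p
if __name__=='__main__':
    p=blobs(); cv2.imwrite('pics/n8.png',p['pixels']); blobs('top')
E
python3 nest.py
```

```text
t 19.7167 [565.  -81.3 194.2] j [-0.35  0.44  1.4  -0.    1.3  -1.8 ] gw 0.738 F [-0.   1.1 -1.6] M [0.01 0.02 0.01]
[[-0.993  0.118 -0.002]
 [ 0.118  0.993 -0.   ]
 [ 0.002 -0.    -1.   ]]
pitch down deg 89.86 az -178.71
wrist thr 140.0
[189, 186, 21, 52, 835] [592.2, -154.6] nest xy -27.5 85.6
[71, 188, 5, 8, 15] [547.8, -320.7] nest xy -52.5 -84.5
[88, 196, 19, 12, 191] [566.7, -285.0] nest xy -37.8 -46.9
[160, 196, 22, 12, 222] [578.6, -186.7] nest xy -37.3 52.2
[73, 198, 1, 4, 4] [560.0, -323.2] nest xy -40.1 -85.6
[77, 217, 11, 29, 181] [603.2, -322.1] nest xy 2.6 -79.5
[99, 255, 17, 9, 112] [645.9, -294.6] nest xy 41.9 -47.3
top thr 116.0
[297, 151, 14, 40, 210] [633.3, -158.3] nest xy 13.8 86.7
[350, 156, 11, 7, 61] [646.6, -296.1] nest xy 42.8 -48.7
[364, 168, 5, 16, 68] [600.9, -322.6] nest xy 0.5 -80.3
[315, 184, 5, 6, 22] [575.7, -195.6] nest xy -39.2 42.9
[348, 187, 11, 7, 58] [565.2, -286.3] nest xy -39.2 -48.3
```

```bash
python3 - <<'E'
from h import *
t=capture('top'); t['pixels']=cv2.imread('pics/top0.png')
import nest, h
nest.capture=lambda n:t
nest.blobs('top')
g=cv2.cvtColor(t['pixels'],cv2.COLOR_BGR2GRAY)
for (r0,r1,c0,c1) in ((150,162,309,324),(180,192,306,322)): print(g[r0:r1,c0:c1])
w=cv2.cvtColor(cv2.imread('pics/n8.png'),cv2.COLOR_BGR2GRAY); print(w[194:210,158:184]); print(w[252:266,96:118])
E
```

```text
top thr 123.0
[312, 152, 11, 7, 58] [658.5, -197.0] nest xy 43.2 51.1
[350, 156, 11, 7, 61] [646.6, -296.1] nest xy 42.8 -48.7
[310, 169, 2, 2, 4] [620.3, -179.0] nest xy 3.2 64.6
[364, 168, 5, 16, 67] [601.2, -322.7] nest xy 0.7 -80.3
[309, 183, 11, 7, 61] [577.2, -187.0] nest xy -38.7 51.7
[348, 187, 11, 7, 58] [565.2, -286.3] nest xy -39.2 -48.3
[[142 135 135 136 143 150 149 153 160 159 161 163 162 161 162]
 [ 89  62  62  71  91 108 108 117 136 136 136 138 139 145 145]
 [ 63  62  63  94 136 109 110 107  83  74  64  61  71  89  91]
 [ 63  62  61 133 213 181 180 178 152 143 132 134 134 102  63]
 [ 63  63  57 126 214 207 205 194 179 190 208 210 206 150  63]
 [ 62  63  60 126 213 207 195 139  84 143 208 208 197 140  64]
 [ 64  64  65 131 209 209 196 150 145 173 208 208 193 127  62]
 [ 64  63  65 118 187 186 188 195 200 205 216 216 193  93  64]
 [ 64  64  65  67  74  89 100 128 145 165 195 195 169  81  63]
 [ 64  65  65  64  64  64  61  57  60  65  68  67  64  64  63]
 [ 66  65  65  64  64  65  64  65  65  64  63  63  65  65  64]
 [ 65  64  65  65  65  65  65  65  65  64  65  64  64  6
[... 3160 characters left out ...]
2 232 232 232 232 231 231 231
  224 119 121 123]
 [111 112 112 194 230 229 230 230 229 225 205 202 225 230 230 231 230 231
  228 149 122 118]
 [111 111 110 176 230 228 229 228 227 201 127 122 174 226 228 228 228 229
  228 176 120 118]
 [111 112 111 142 221 230 230 229 228 186 129 129 119 196 229 229 229 229
  230 200 112 119]
 [112 112 111 118 206 230 228 230 230 208 134 129 126 196 230 230 230 230
  230 215 112 111]
 [110 111 110 111 196 231 231 232 232 230 198 153 181 220 230 230 229 229
  229 221 139 103]
 [111 111 112 111 182 235 234 233 232 232 231 225 225 232 232 232 232 231
  231 228 161 104]
 [122 116 112 111 129 194 201 211 219 226 232 236 236 236 235 235 234 234
  233 231 181 118]]
```

```bash
cat > holes.py <<'E'
from h import *
def hole(g,c,r=4):
    x,y=int(round(c[0])),int(round(c[1])); w=g[y-r:y+r+1,x-r:x+r+1].astype(float)
    # brightest-level minus value, only interior dark comp
    ref=np.percentile(w,70); d=np.clip(ref-w-20,0,None); 
    b=(d>0).astype(np.uint8); n,l,st,cc=cv2.connectedComponentsWithStats(b)
    best=min(range(1,n),key=lambda i:np.hypot(cc[i][0]-r,cc[i][1]-r)); d=d*(l==best)
    yy,xx=np.mgrid[-r:r+1,-r:r+1]; return np.array([x+(d*xx).sum()/d.sum(),y+(d*yy).sum()/d.sum()])
E
python3 - <<'E'
from holes import *
s=sense(); p=capture('wrist'); g=cv2.cvtColor(p['pixels'],cv2.COLOR_BGR2GRAY)
for n,c in (('A',(97.5,202)),('B',(170.7,202.3)),('C',(106.7,261.2))):
    h=hole(g,c); print('w',n,h.round(2),pix2z(p,h,24,s)[:2].round(1))
print(g[196:208,88:107])
t=capture('top'); g=cv2.cvtColor(cv2.imread('pics/top0.png'),cv2.COLOR_BGR2GRAY)
for n,c in (('A',(353,190.5)),('B',(314.1,185.6)),('C',(355.5,159)),('D',(317,155))):
    h=hole(g,c,3); print('t',n,h.round(2),pix2z(t,h,24)[:2].round(1))
print('pin',pix2z(t,(310.5,169.5),31)[:2])
E
```

```text
w A [ 95.81 202.24] [ 567.4 -286.2]
w B [169.8  202.95] [ 579.4 -186.6]
w C [106.17 261.85] [ 649.1 -295.8]
[[116 110 130 131 132 130 132 131 126 118 132 132 132 132 133 133 139 136
  127]
 [226 225 226 224 223 223 224 223 223 222 222 223 222 222 222 223 181 126
  122]
 [237 237 237 237 237 236 236 236 236 236 236 236 236 236 235 237 199 123
  120]
 [238 234 235 235 235 234 234 234 232 234 233 234 233 234 234 234 205 118
  123]
 [234 232 232 232 232 232 228 175 184 220 232 233 232 232 231 231 211 124
  124]
 [223 230 231 231 231 229 185 131 129 138 230 231 232 231 231 231 216 122
  119]
 [196 231 231 231 231 225 162 131 132 120 223 232 232 232 232 232 224 141
  115]
 [176 231 232 232 231 229 181 131 134 127 187 232 232 232 232 232 228 163
  108]
 [165 234 232 232 233 233 214 140 157 159 211 232 233 233 233 233 232 178
  115]
 [151 235 233 233 233 233 230 219 220 221 234 233 233 233 233 233 232 187
  122]
 [133 223 233 233 233 233 233 233 233 233 233 233 232 233 233 234 232 193
  126]
 [120 181 196 198 198 200 200 202 202 201 198 200 205 207 208 208 209 175
   98]]
t A [353.27 188.31] [ 569.2 -287.7]
t B [314.2  185.68] [ 577.2 -187.4]
t C [356.33 156.88] [ 652.8 -299.3]
t D [316.88 155.27] [ 658.4 -196.7]
pin [ 618.6479626  -178.34825634]
```

drive_tool(commands="0.038 -0.124 0 0 0 -0.1538 60;0.038 -0.124 0 0 0 -0.1538 60;0.038 -0.124 0 0 0 -0.1538 60;0.038 -0.124 0 0 0 -0.1538 60;0.038 -0.124 0 0 0 -0.1538 60;0.038 -0.124 0 0 0 -0.1538 60;0.038 -0.124 0 0 0 -0.1538 60;0.038 -0.124 0 0 0 -0.1538 60;0.038 -0.124 0 0 0 -0.1538 60;0.038 -0.124 0 0 0 -0.1538 60;0.038 -0.124 0 0 0 -0.1538 60;0.038 -0.124 0 0 0 -0.1538 60;0.038 -0.124 0 0 0 -0.1538 60;0 0 -0.3 0 0 0 60;0 0 -0.4 0 0 0 60;0 0 -0.4 0 0 0 60;0 0 -0.3 0 0 0 60;0 0 0 0 0 0 60;0 0 0 0 0 0 60")

```text
time_s: 21.55
eef_pos: [614.6, -242.1, 53.8]
ee_rot: [-0.002, 0.747, 0.665, -0.0]
force: [-0.4, -0.5, -0.5]
grip_width: 0.729
grip_force: 45.6
```

```bash
python3 st.py; python3 - <<'E'
from h import *
s=sense(); p=capture('wrist'); g=cv2.cvtColor(p['pixels'],cv2.COLOR_BGR2GRAY); cv2.imwrite('pics/n9.png',p['pixels'])
Rt=rot(s['ee_rot']);o=np.array(s['eef_pos'])
zc=o[2]-41.2+61 # cover top
seat=np.array([614.2,-241.2]); uy=np.array([.118,.993]);ux=np.array([.993,-.118])
print('pin',proj(p,[*(seat+63.5*uy),31],s),'notch end corners',[proj(p,[*(o[:2]+ (76)*Rt[:2,0]+k*Rt[:2,1]),zc],s).round(1).tolist() for k in (-32,-6.5,6.5,32)],'notch root',proj(p,[*(o[:2]+58*Rt[:2,0]),zc],s))
print('holes',[proj(p,[*(seat+a*ux+b*uy),24],s).round(1).tolist() for a,b in ((41,50),(-41,50),(41,-50),(-41,-50))])
c=cv2.resize(p['pixels'][60:260,130:390],None,fx=3,fy=3,interpolation=cv2.INTER_CUBIC); cv2.imwrite('pics/n9c.png',c)
E
```

```text
t 21.55 [ 614.6 -242.1   53.8] j [-0.55  0.77  1.23  0.    1.15 -0.44] gw 0.729 F [-0.4 -0.5 -0.5] M [-0.04  0.01 -0.02]
[[ 0.117  0.993 -0.003]
 [ 0.993 -0.117  0.003]
 [ 0.003 -0.003 -1.   ]]
pitch down deg 89.76 az 135.05
pin [258.68528148 120.33607348] notch end corners [[186.0, 95.9], [243.9, 93.9], [274.2, 93.9], [332.3, 95.8]] notch root [259.08738966 135.0461465 ]
holes [[325.9, 143.6], [191.7, 143.5], [316.3, 287.0], [201.1, 286.7]]
```

View pics/n9c.png

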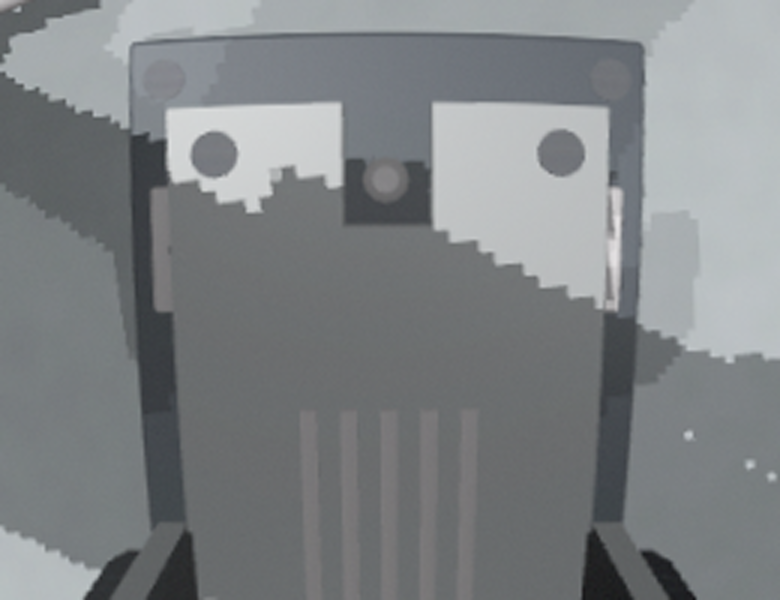

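drive_tool(commands="-0.005 0 -0.15 0 0 0 60;0 0 -0.1 0 0 0 60;0 0 -0.08 0 0 0 60;0 0 -0.05 0 0 0 60;0 0 0 0 0 0 60")

```text
time_s: 22.02
eef_pos: [614.3, -242.4, 16.2]
ee_rot: [-0.001, 0.747, 0.665, 0.0]
force: [-0.3, -0.4, -1.5]
grip_width: 0.738
grip_force: 45.6
```

drive_tool(commands="0 0 -0.03 0 0 0 60;0 0 -0.02 0 0 0 60;0 0 0 0 0 0 60")

```text
time_s: 22.27
eef_pos: [614.5, -242.5, 11.6]
ee_rot: [-0.001, 0.747, 0.665, 0.0]
force: [0.7, 1.1, -1.9]
grip_width: 0.732
grip_force: 45.6
```

Already beside the blocks without contact; go on to the deck.

drive_tool(commands="0 0 -0.02 0 0 0 60;0 0 -0.015 0 0 0 60;0 0 0 0 0 0 60")

```text
time_s: 22.52
eef_pos: [614.3, -242.5, 7.9]
ee_rot: [-0.001, 0.747, 0.664, 0.0]
force: [-0.1, 0.4, -1.6]
grip_width: 0.733
grip_force: 45.6
```

drive_tool(commands="0 0 -0.01 0 0 0 60;0 0 -0.005 0 0 0 60;0 0 0 0 0 0 60")

```text
time_s: 22.77
eef_pos: [614.4, -242.6, 6.5]
ee_rot: [-0.001, 0.747, 0.664, 0.0]
force: [0.5, -0.4, -1.9]
grip_width: 0.731
grip_force: 45.6
```

drive_tool(commands="0 0 -0.007 0 0 0 60;0 0 0 0 0 0 60")

```text
time_s: 22.93
eef_pos: [614.5, -242.6, 6.3]
ee_rot: [-0.001, 0.747, 0.665, 0.0]
force: [-1.7, 0.1, 2.4]
grip_width: 0.733
grip_force: 46.0
```

drive_tool(commands="0 0 0 0 0 0 100;0 0 0 0 0 0 100;0 0 0 0 0 0 100;0 0 0 0 0 0 100;0 0 0.1 0 0 0 100;0 0 0.3 0 0 0 100;0 0 0.4 0 0 0 100;0 0 0.3 0 0 0 100;0 0 0 0 0 0 100;0 0 0 0 0 0 100")

```text
time_s: 23.77
eef_pos: [615.2, -243.0, 118.6]
ee_rot: [0.001, 0.747, 0.665, 0.001]
force: [-0.6, -0.4, -1.2]
grip_width: 1.006
grip_force: 0.0
```

```bash
python3 - <<'E'
from cov import *
s=sense(); p=capture('wrist'); cv2.imwrite('pics/f.png',p['pixels'])
g=cv2.cvtColor(p['pixels'],cv2.COLOR_BGR2GRAY); print(s['eef_pos'],s['force'],s['grip_width'])
seat=np.array([614.2,-241.2]); uy=np.array([.118,.993]);ux=np.array([.993,-.118])
P=lambda a,b,z: proj(p,[*(seat+a*ux+b*uy),z],s)
# sample brightness profiles at z=26 (seated cover top): across end, sides
for nm,pts in {'end x=20':[(20,b,26) for b in range(68,84)],'root x=0':[(0,b,26) for b in range(50,66)],'notch y=70':[(a,70,26) for a in range(-10,11)],'side+ y=0':[(a,0,26) for a in range(26,40)],'side- y=0':[(-a,0,26) for a in range(26,40)]}.items():
    print(nm,[(q[0] if nm[0]in'sn' else q[1],int(g[tuple(P(*q)[::-1].round().astype(int))])) for q in pts])
E
```

```text
[ 615.22469439 -242.95090812  118.59026376] [-0.61344078 -0.38268217 -1.20013572] 1.0057881969589615
end x=20 [(68, 186), (69, 186), (70, 186), (71, 187), (72, 186), (73, 186), (74, 187), (75, 161), (76, 109), (77, 109), (78, 108), (79, 109), (80, 108), (81, 108), (82, 110), (83, 110)]
root x=0 [(50, 187), (51, 188), (52, 188), (53, 188), (54, 188), (55, 188), (56, 189), (57, 157), (58, 112), (59, 112), (60, 103), (61, 111), (62, 170), (63, 212), (64, 211), (65, 210)]
notch y=70 [(-10, 194), (-9, 194), (-8, 194), (-7, 177), (-6, 105), (-5, 70), (-4, 69), (-3, 113), (-2, 114), (-1, 114), (0, 114), (1, 114), (2, 115), (3, 114), (4, 114), (5, 112), (6, 127), (7, 168), (8, 190), (9, 188), (10, 190)]
side+ y=0 [(26, 133), (27, 134), (28, 134), (29, 134), (30, 135), (31, 135), (32, 130), (33, 110), (34, 70), (35, 69), (36, 71), (37, 72), (38, 71), (39, 70)]
side- y=0 [(-26, 134), (-27, 134), (-28, 134), (-29, 134), (-30, 134), (-31, 131), (-32, 104), (-33, 69), (-34, 69), (-35, 70), (-36, 71), (-37, 70), (-38, 69), (-39, 71)]
```

```bash
python3 -c "
from rig import finish_job; print(finish_job())"
```

```text
the job is handed in; nothing more can be done
None
```

I handed the job in at about 24 s robot time: the cover from slot_near sat level at the three corners I pressed, so I judged it good and put it in the nest. The camera puts it within about 1 mm of the seat, notch on the pin. I did not re-check the other cover or the rest of the bench by camera before handing in, and no verdict came back.

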